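# Clamp a freshly primed canvas in the notched canvas holder

### The arm

A 6-joint arm with a two-finger parallel gripper is mounted at the origin on a cart in front of the work surface, level with it; the furniture and walls round the work are solid. World frame = base frame: x ahead of the robot, y to its left, z up, the work surface at z = 0. Lengths are in m, angles in rad, forces in N, time in s.
With the tool pointing down it reaches from about 0.35 to 0.775 m from the base axis. Payload 7.3 kg.
Tool frame: the origin (TCP) lies midway between the tips of the shut fingers; the grasp point (between the pads) lies 19 mm behind it (robot.grip_depth is the z of the grasp point in the tool frame, in m); z points along the fingers, y is the line along which they close (so a half turn about z gives the same grasp; the last joint's range is limited). The gripper opens to 92 mm and grips with 3 to 60 N. Pads are 19 mm wide; open, the fingers measure 130 mm over their backs; the gripper's body (75 mm by 190 mm) begins 47 mm behind the grasp point.
Start: joints at [-1.362, 0.342, 1.524, -0, 1.275, -0.146], TCP at [0.182, -0.492, 0.227] pointing down, gripper open.
Joint ranges: [-2.53, 2.53], [-0.77, 2.02], [0.04, 2.7], [-1, 4.14], [0.28, 2.66], [-3.11, 3.11]. Speed limits (rad/s): [2.57, 2.57, 3.14, 3.14, 3.14, 3.14].

### API

Orientations are given as [roll, pitch, yaw] about the fixed x, y, z axes, in that order (R = Rz(yaw) Ry(pitch) Rx(roll)).
In Python, from cell import robot, viewer gives the robot as it stands.
- The arm moves only by the tool step_arm, never from a script. Its argument "increments" is a list of rows, each an object with "delta_pos": the shift along the tool's x, y, z in cm, a list of three; "dr": the turn, a rotation vector about the tool's x, y, z in degrees, a list of three; "fingers": the closure, from -1 (fully open) to 1 (shut), so that 0 is half open. In form: [{"delta_pos": [tx, ty, tz], "dr": [wx, wy, wz], "fingers": fingers}, ...]. A call has exactly 5 rows; each row is the pose to reach, as a shift and turn from the pose commanded when the call began, along the tool's axes at that moment; what a row does not reach only later rows make up. A row lasts 1/8 s, in which the tool goes at most 62.5 mm and 10.7 degrees, less where a joint would pass 70% of its speed; a pose out of reach is approached as far as the arm can. A call with a gripper value outside its range is refused whole. The fingers move at their own pace and stop on an object; "newtons" is the grip in N (left out, the last holds). Time passes only in rows, so rows that repeat a pose let the fingers close, or fill a call up. It gives the time, the measured TCP pose, the force, the opening and the grip force at its end, in the units of the state.
- robot.observe(): the state, without advancing time (a new reading comes with each control period).
- viewer.read_camera(name): name is "side" or "top" or "wrist"; returns the picture (400x640x3 uint8, red, green, blue); there is no depth.
- viewer.camera_params(name): a dict with "K" (3x3 intrinsics, pixels), "T" (4x4, takes a point from camera to world coordinates). Camera axes: x right, y down, z forward; pixel columns grow to the right and rows downward; lengths in m; the calibration is good to about 2 mm. A picture is of the moment at which its call begins: read the wrist's pose just before it. camera_params takes no time and is no camera call; for the wrist camera it gives the pose at the moment of the call.
- robot.hand_in(): hands the job in; it is judged then, once.
The state is a dict: "time": time; "qpos": joint angles; "qvel": joint speeds; "joint_efforts": joint torques, N m; "tool_pos": TCP position; "tool_rot": TCP orientation; "contact_force": force on the tool from outside, world axes, zero at the start; "torque": the same for the moment, N m; "opening": finger opening in m; "grip_force": force on a finger pad.
Only numpy, scipy, OpenCV 4.12 (cv2) and the standard library are available. Lean on these libraries where they do the work, as an engineer would, in place of code of your own. Each camera call takes 0.05 s, during which the arm holds its last target. There are 200 camera calls.

### The job

Clamp the small canvas in the canvas holder: lift the red release bar and, holding it up, slide the clamp forward so that it pushes the canvas fully home under the ledge's lip and its spring is pressed firmly but not crushed, then let go so that the bar drops and the carriage catches in a notch, leaving the canvas held tight. The primed face is still tacky, so do not touch the canvas itself, and leave the tube, the ink bottle and the brush where they lie.

Things in the scene. Friction and masses are not known exactly. Their poses are not given: they have to be found in the camera images.
- board: The canvas holder, fixed to the table: beech board 340 x 200 x 16 mm. Origin: centre of its underside. +x: clamping direction, along its length, toward the brown ledge at its end; z up. Steel strip flush in the other half: a notch every 6 mm. While the bar is down its pawl locks the carriage in a notch (0.8 mm play each way); do not force it.
- lip_edge (a point): Middle of the front lower edge of the ledge's aluminium lip, 94 mm in board +x from the board's origin, 38 mm above the table. The slot under the lip is 22 mm high, 164 mm wide. A cork buffer in it stops the canvas; it is packed to a new depth each time, 8 to 36 mm behind the lip's edge, hidden from above by the lip: the stop has to be felt.
- carriage_top (a point): Centre of the top (38 mm above the table) of the dark metal carriage, 50 mm long (board x) x 160 mm wide, that carries the release bar and the sprung clamp face. With the bar up it slides along board x with under 1 N of friction and has 85 mm or more of travel ahead, enough for every case.
- bar_grip (a point): Centre of the red release bar over the carriage: 14 mm (board x) x 84 mm (board y) x 14 mm high, level, 70 mm above the table when down. Posts 68 mm apart carry it: its middle 62 mm is free to pinch from above across the 14 mm. 25 mm of free height beneath it. It moves with the carriage. Frame parallel to the board's.
- release_bar (a joint): Lift of the release bar, m: 0 down with the pawl in a notch, 0.011 at its hard upper stop. Above 0.006 the pawl is clear and the carriage slides. A spring pulls it down (7.5 N when down, 9.5 N when up); it stays up only while held.
- clamp_face: Sprung clamp face ahead of the carriage, aluminium with a cork front 120 mm wide, 17 mm high. Origin 70 mm below bar_grip when the spring is free; cork front 58 mm in board +x from it. Its spring yields from 4 N to 14 N (solid). On letting go it drives the carriage back up to one notch, losing up to 6 N: so press 12 to 13 N first. Under 5 N is loose; over 20 N dents.
- canvas: Loose stretched canvas, white, 120 (its x) x 140 x 18 mm thick, about 0.2 kg, lying face up on the board between clamp face and lip, roughly square to it. Origin: centre of its underside. Its far edge starts 2 to 18 mm short of the lip's edge. Slides on the board with 1 to 2.5 N of friction and squares itself on the buffer.
- carmine_tube: Bystander: part-used carmine paint tube, 28 x 92 x 21 mm, lying on the table beside the board. Origin: centre of its underside.
- ink_bottle: Bystander: dark green ink bottle with black cap, 45 mm wide, 70 mm high, standing beside the board. Origin: centre of its underside.
- flat_brush: Bystander: flat artist's brush, 237 mm long, lying along the board's side. Origin: middle of its underside.

How it is judged:
On the way, in this order (a step that is already met when the one before it is completed fails the run):
1. the release bar is lifted clear of the notches (value of joint release_bar above 0.006 m), for 0.2 s.
2. with the bar still up, the canvas is in under the lip and the clamp presses on it with more than 5 N (value of joint release_bar above 0.006 m and contact force between clamp_face and canvas above 5 N and x of canvas in the frame of board above 0.039 m), for 0.2 s.
At the end, for the whole second after the job is handed in: The bar is down (within 4 mm of its lowest) with the pawl caught in a notch; the clamp face presses on the resting canvas with 5 to 20 N; the canvas lies flat and square (within 0.03 rad) on the board with at least 5 mm of its far edge under the lip, against the hidden buffer (value of joint release_bar below 0.004 m and contact force between clamp_face and canvas between 5 and 20 N and x of canvas in the frame of board above 0.039 m and angle between the x axis of canvas and the x axis of board, either way round below 0.03 rad and angle between canvas's own z axis and vertical below 0.03 rad and linear speed of canvas below 0.01 m/s); the robot touches nothing.
It fails at once if the canvas was crushed: more than 20 N from the clamp face (contact force between clamp_face and canvas above 20 N).
It fails at once if the robot touched the canvas (contact force between any of the fingers, the arm and canvas above 0.5 N).
It fails at once if the canvas was tipped up (angle between canvas's own z axis and vertical above 0.2 rad).
It fails at once if the tube, the ink bottle or the brush was moved by more than 20 mm (distance of any of carmine_tube, ink_bottle, flat_brush from where it was at the start of the episode above 0.02 m).
It also fails if it takes over 42 s, if anything falls off the work surface, if the arm or the gripper's body presses on something with over 40 N, if the wrist force passes 120 N, or if a joint passes its speed limit or range.

## Working session

There is one attempt and no reset: what is moved stays moved. The work goes in short steps, Python scripts to look and compute and a tool call to move; the robot and the scene stay as the last step left them, time stands still between calls to the robot, and variables do not carry over. Pictures are saved under pics/ and viewed, at most 10 in all, crops included, and the job is handed in when it is done.

Besides the shell and the picture viewer there is one more tool, called after "Request:" as name([rows], argument=value, ...), one row to a line, values as JSON. step_arm: Moves the arm, as the interface text tells. Its arguments: {"type":"object","properties":{"increments":{"type":"array"},"newtons":{"type":"number"}},"required":["increments"]}

```bash
mkdir -p pics; cat > h.py <<'E'
import numpy as np, cv2
from cell import robot, viewer
def snap(n,f):
    im=np.array(viewer.read_camera(n)); cv2.imwrite('pics/'+f,im[:,:,::-1]); return im
def ray(n,uv,z,P=None):
    P=P or viewer.camera_params(n); K=np.array(P['K']);T=np.array(P['T'])
    d=T[:3,:3]@np.linalg.inv(K)@np.array([uv[0],uv[1],1.]); o=T[:3,3]
    return o+d*(z-o[2])/d[2]
def red(im):
    h=cv2.cvtColor(im,cv2.COLOR_RGB2HSV)
    return ((h[...,0]<8)|(h[...,0]>172))&(h[...,1]>150)&(h[...,2]>70)
E
python3 - <<'E'
from h import *
a=snap('top','t1.png'); b=snap('side','s1.png')
cv2.imwrite('pics/ts1.png',np.vstack([a,b])[:,:,::-1][:, :] if 0 else cv2.resize(np.vstack([a,b])[:,:,::-1],(480,600)))
for n,i in(('top',a),('side',b)):
    m=red(i).astype('uint8'); k,l,s,c=cv2.connectedComponentsWithStats(m)
    for j in range(1,k):
        if s[j,4]>40: print(n,s[j],c[j],ray(n,c[j],.07), cv2.minAreaRect(np.argwhere(l==j)[:,::-1].astype('float32')))
print(robot.observe())
E
```

```text
top [622   0  18  17  93] [632.24731183   7.08602151] [ 0.94539772 -0.62311509  0.07      ] ((631.8009033203125, 6.013273239135742), (22.67137336730957, 9.501280784606934), 41.18592834472656)
top [561  22  17  18 143] [569.56643357  30.06293706] [ 0.89633005 -0.48399891  0.07      ] ((569.185791015625, 30.1307373046875), (19.370365142822266, 8.60152530670166), 61.69924545288086)
top [580 123  24  16  54] [593.24074074 129.12962963] [ 0.68532485 -0.52657703  0.07      ] ((591.2596435546875, 130.10943603515625), (2.817023754119873, 27.449604034423828), 58.392494201660156)
top [302 137  23  12 229] [313.50218341 142.5371179 ] [0.66574654 0.06226174 0.07      ] ((313.0, 142.5), (11.0, 22.0), 90.0)
top [583 141  43  23 444] [610.27027027 151.73648649] [ 0.63707141 -0.56139782  0.07      ] ((604.7554931640625, 153.53668212890625), (21.163238525390625, 41.980350494384766), 81.46923065185547)
top [367 194   7  41 245] [370.50612245 214.05306122] [ 0.51733503 -0.05106151  0.07      ] ((370.0, 214.0), (40.0, 6.0), 90.0)
top [492 291  19  16  90] [500.05555556 297.96666667] [ 0.33907298 -0.3146
[... 864 characters left out ...]
1.25383758544922)
{'time': 0.1, 'qpos': array([-1.36199896e+00,  3.42631954e-01,  1.52493306e+00,  1.15622202e-05,
        1.27537694e+00, -1.46013849e-01]), 'qvel': array([-0.00023439, -0.00024936, -0.00552839, -0.00217808, -0.0006614 ,
        0.00083171]), 'joint_efforts': array([ 1.98136011e-03, -4.32002699e+01, -2.44696659e+01,  7.18171801e-02,
        5.26236277e-02, -6.69518636e-05]), 'tool_pos': array([ 0.18233372, -0.49193528,  0.22612136]), 'tool_rot': array([-3.14025932e+00, -2.07256492e-04,  3.54807702e-01]), 'contact_force': array([ 0.2583079 ,  0.12815295, -0.72563126]), 'torque': array([ 0.00983298, -0.00706098, -0.00403627]), 'grip_force': 0.0, 'opening': 0.09171073108778054}
```

View pics/t1.png

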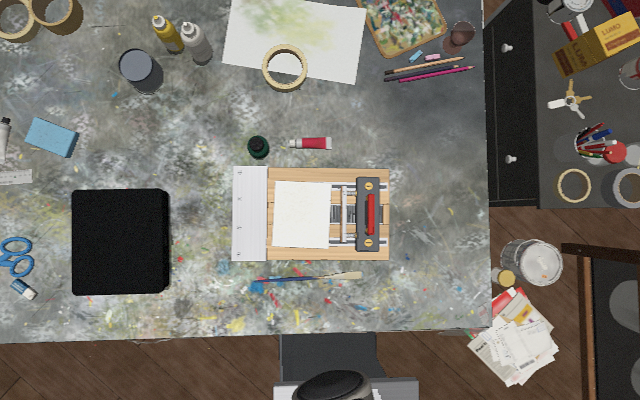

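View pics/s1.png

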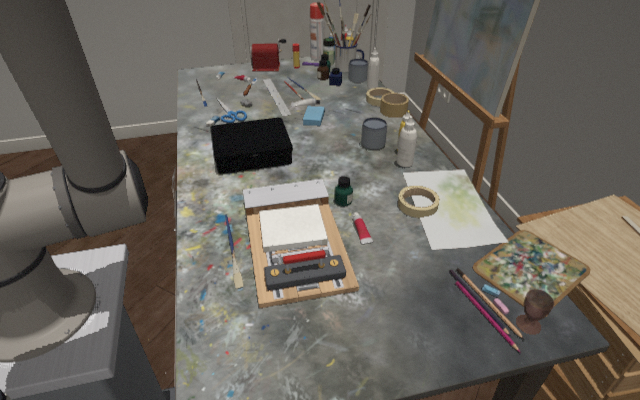

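The board's +x runs along world +y (image left). The red bar is at px (370,214) in the top view and (304,257) in the side view, and both give about (0.517, -0.052). The tube and bottle lie on the far side and the brush on the near side. I'll move above the bar.

Request:
step_arm([
  {"delta_pos": [4.7,-3.0,0.2],"dr": [0,0,4],"fingers": -1},
  {"delta_pos": [9.4,-5.9,0.5],"dr": [0,0,8],"fingers": -1},
  {"delta_pos": [14.0,-8.9,0.8],"dr": [0,0,12],"fingers": -1},
  {"delta_pos": [18.7,-11.9,1.0],"dr": [0,0,16],"fingers": -1},
  {"delta_pos": [23.4,-14.8,1.3],"dr": [0,0,20.3],"fingers": -1},
])

```text
time: 0.72
tool_pos: [0.3512, -0.2706, 0.2136]
tool_rot: [3.142, -0.0, -0.002]
contact_force: [1.1, -0.2, -0.1]
opening: 0.092
grip_force: 0.0
```

Request:
step_arm([
  {"delta_pos": [3.4,-4.4,0.6],"dr": [0,0,0],"fingers": -1},
  {"delta_pos": [6.7,-8.8,1.2],"dr": [0,0,0],"fingers": -1},
  {"delta_pos": [10.1,-13.2,1.8],"dr": [0,0,0],"fingers": -1},
  {"delta_pos": [13.4,-17.6,2.4],"dr": [0,0,0],"fingers": -1},
  {"delta_pos": [16.7,-22.0,3.0],"dr": [0,0,0],"fingers": -1},
])

```text
time: 1.35
tool_pos: [0.518, -0.0505, 0.1833]
tool_rot: [3.141, 0.0, 0.001]
contact_force: [-0.1, -1.6, 0.3]
opening: 0.0915
grip_force: 0.0
```

```bash
python3 - <<'E'
from h import *
s=robot.observe(); P=viewer.camera_params('wrist'); w=snap('wrist','w1.png')
print(s['time'],s['tool_pos'],s['tool_rot'])
m=red(w).astype('uint8'); k,l,st,c=cv2.connectedComponentsWithStats(m)
for j in range(1,k):
    if st[j,4]>300:
        r=cv2.minAreaRect(np.argwhere(l==j)[:,::-1].astype('float32')); b=cv2.boxPoints(r)
        print(st[j],ray('wrist',c[j],.077,P),r); print(np.array([ray('wrist',q,.077,P)[:2] for q in b]))
t=cv2.imread('pics/t1.png')[:,:,::-1]
h=cv2.cvtColor(t,cv2.COLOR_RGB2HSV)
# lip edges (light gray) & canvas
for nm,mm,z in(('canvas',(h[...,2]>225)&(h[...,1]<30),.034),):
    mm=mm.astype('uint8'); mm[:,:268]=0; mm[:,335:]=0; mm[:165]=0; mm[260:]=0
    r=cv2.minAreaRect(np.argwhere(mm)[:,::-1].astype('float32')); print(nm,mm.sum(),r); print(np.array([ray('top',q,z)[:2] for q in cv2.boxPoints(r)]))
E
```

```text
1.35 [ 0.51803391 -0.05049751  0.18325615] [3.14144188e+00 4.38537876e-04 6.15928508e-04]
[ 183   24   57   27 1271] [0.65821747 0.03874241 0.077     ] ((211.0248565673828, 36.93081283569336), (56.542850494384766, 25.062990188598633), 1.3322198390960693)
[[0.64863708 0.06398334]
 [0.6672695  0.0612493 ]
 [0.66630455 0.01496542]
 [0.64763569 0.01676763]]
[ 312  156   16   84 1121] [ 0.52114051 -0.05086008  0.077     ] ((319.65777587890625, 197.45407104492188), (14.154142379760742, 83.10166931152344), 1.123302698135376)
[[ 0.47847662 -0.04307476]
 [ 0.55986663 -0.04508248]
 [ 0.55961739 -0.05802972]
 [ 0.47818981 -0.05704361]]
canvas 3656 ((303.6429138183594, 214.42703247070312), (62.02882385253906, 66.15828704833984), 1.2453643083572388)
[[0.45279057 0.15305269]
 [0.59193388 0.14745856]
 [0.58661974 0.01624812]
 [0.44666214 0.02252089]]
```

View pics/w1.png

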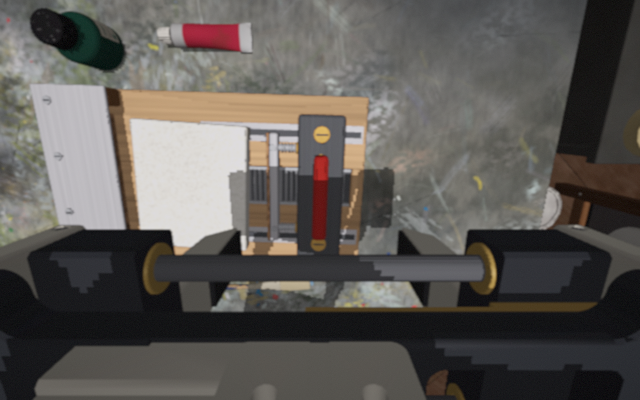

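The bar is directly below the gripper at px (320,197). The canvas lies a few mm ahead of the clamp face, slightly rotated. Next I'll check the board's yaw.

```bash
python3 - <<'E'
from h import *
P=viewer.camera_params('wrist')
g=cv2.cvtColor(cv2.imread('pics/w1.png'),cv2.COLOR_BGR2HSV)
# board far side edge: first beech row per column (orange hue, sat)
m=(g[...,0]>8)&(g[...,0]<25)&(g[...,1]>70)&(g[...,2]>110)
pts=[]
for u in range(125,362,4):
    v=np.where(m[75:130,u])[0]
    if len(v): pts.append(ray('wrist',(u,75+v[0]),.016,P)[:2])
pts=np.array(pts,'float32'); f=cv2.fitLine(pts,cv2.DIST_HUBER,0,.01,.01).ravel(); print('wrist yaw',np.degrees(np.arctan2(f[1],f[0])),f,len(pts))
t=cv2.cvtColor(cv2.imread('pics/t1.png'),cv2.COLOR_BGR2HSV)
m=(t[...,0]>8)&(t[...,0]<25)&(t[...,1]>60)&(t[...,2]>110)
for side in(0,1):
    pts=[]
    for u in range(272,384,3):
        v=np.where(m[160:266,u])[0]
        if len(v): pts.append(ray('top',(u,160+v[0 if side==0 else -1]),.016)[:2])
    f=cv2.fitLine(np.array(pts,'float32'),cv2.DIST_HUBER,0,.01,.01).ravel(); print('top yaw',np.degrees(np.arctan2(f[1],f[0])),f)
E
```

```text
wrist yaw 88.3569 [0.02867337 0.99958885 0.62265056 0.03653584] 60
top yaw 88.195595 [0.03148758 0.99950415 0.6182545  0.03600081]
top yaw 88.489204 [0.02636516 0.9996524  0.42221507 0.03526205]
```

Request:
step_arm([
  {"delta_pos": [0.1,0.05,2.7],"dr": [0,0,0],"fingers": -1},
  {"delta_pos": [0.1,0.05,5.4],"dr": [0,0,0],"fingers": -1},
  {"delta_pos": [0.1,0.05,8.1],"dr": [0,0,0],"fingers": -1},
  {"delta_pos": [0.1,0.05,10.8],"dr": [0,0,0],"fingers": -1},
  {"delta_pos": [0.1,0.05,13.2],"dr": [0,0,0],"fingers": -1},
])

```text
time: 2.02
tool_pos: [0.5179, -0.0526, 0.0504]
tool_rot: [-3.141, 0.001, 0.001]
contact_force: [0.0, -0.6, 0.4]
opening: 0.0914
grip_force: 0.0
```

Request:
step_arm([
  {"delta_pos": [0.1,0,0],"dr": [0,0,1.65],"fingers": 0.4},
  {"delta_pos": [0.1,0,0],"dr": [0,0,1.65],"fingers": 0.5},
  {"delta_pos": [0.1,0,0],"dr": [0,0,1.65],"fingers": 0.5},
  {"delta_pos": [0.1,0,0],"dr": [0,0,1.65],"fingers": 0.5},
  {"delta_pos": [0.1,0,0],"dr": [0,0,1.65],"fingers": 0.5},
], newtons=6)

```text
time: 2.65
tool_pos: [0.5195, -0.0527, 0.0522]
tool_rot: [3.141, -0.001, -0.028]
contact_force: [0.4, 0.6, -0.3]
opening: 0.0464
grip_force: 0.0
```

Request:
step_arm([
  {"delta_pos": [0,0,0],"dr": [0,0,0],"fingers": 1},
  {"delta_pos": [0,0,0],"dr": [0,0,0],"fingers": 1},
  {"delta_pos": [0,0,0],"dr": [0,0,0],"fingers": 1},
  {"delta_pos": [0,0,0],"dr": [0,0,0],"fingers": 1},
  {"delta_pos": [0,0,0],"dr": [0,0,0],"fingers": 1},
], newtons=6)

```text
time: 3.28
tool_pos: [0.5193, -0.0517, 0.0517]
tool_rot: [-3.14, 0.0, -0.029]
contact_force: [0.4, 5.5, 1.2]
opening: 0.0139
grip_force: 6.0
```

Request:
step_arm([
  {"delta_pos": [0,-0.1,0],"dr": [0,0,0],"fingers": 1},
  {"delta_pos": [0,-0.1,0],"dr": [0,0,0],"fingers": 1},
  {"delta_pos": [0,-0.1,0],"dr": [0,0,0],"fingers": 1},
  {"delta_pos": [0,-0.1,0],"dr": [0,0,0],"fingers": 1},
  {"delta_pos": [0,-0.1,0],"dr": [0,0,0],"fingers": 1},
], newtons=35)

```text
time: 3.9
tool_pos: [0.5193, -0.0516, 0.0517]
tool_rot: [3.142, 0.0, -0.028]
contact_force: [-0.1, 1.2, 0.6]
opening: 0.014
grip_force: 35.0
```

Request:
step_arm([
  {"delta_pos": [0,-0.12,-0.3],"dr": [0,0,0],"fingers": 1},
  {"delta_pos": [0,-0.12,-0.6],"dr": [0,0,0],"fingers": 1},
  {"delta_pos": [0,-0.12,-0.9],"dr": [0,0,0],"fingers": 1},
  {"delta_pos": [0,-0.12,-1.0],"dr": [0,0,0],"fingers": 1},
  {"delta_pos": [0,-0.12,-1.0],"dr": [0,0,0],"fingers": 1},
])

```text
time: 4.53
tool_pos: [0.5193, -0.0505, 0.0616]
tool_rot: [3.142, 0.0, -0.028]
contact_force: [2.3, -1.2, -10.2]
opening: 0.0137
grip_force: 35.0
```

Request:
step_arm([
  {"delta_pos": [0,0,0],"dr": [0,0,0],"fingers": 1},
  {"delta_pos": [0,0,0],"dr": [0,0,0],"fingers": 1},
  {"delta_pos": [0,0,0],"dr": [0,0,0],"fingers": 1},
  {"delta_pos": [0,0,0],"dr": [0,0,0],"fingers": 1},
  {"delta_pos": [0,0,0],"dr": [0,0,0],"fingers": 1},
])

```text
time: 5.15
tool_pos: [0.5193, -0.0505, 0.0617]
tool_rot: [3.142, 0.0, -0.028]
contact_force: [1.5, -0.1, -9.4]
opening: 0.014
grip_force: 35.0
```

Request:
step_arm([
  {"delta_pos": [0,-0.3,0],"dr": [0,0,0],"fingers": 1},
  {"delta_pos": [0,-0.6,0],"dr": [0,0,0],"fingers": 1},
  {"delta_pos": [0,-0.9,0],"dr": [0,0,0],"fingers": 1},
  {"delta_pos": [0,-1.1,0],"dr": [0,0,0],"fingers": 1},
  {"delta_pos": [0,-1.2,0],"dr": [0,0,0],"fingers": 1},
])

```text
time: 5.78
tool_pos: [0.5197, -0.0383, 0.0617]
tool_rot: [3.142, 0.0, -0.028]
contact_force: [1.3, -1.6, -9.0]
opening: 0.014
grip_force: 35.0
```

Request:
step_arm([
  {"delta_pos": [0,-0.1,0],"dr": [0,0,0],"fingers": 1},
  {"delta_pos": [0,-0.2,0],"dr": [0,0,0],"fingers": 1},
  {"delta_pos": [0,-0.3,0],"dr": [0,0,0],"fingers": 1},
  {"delta_pos": [0,-0.4,0],"dr": [0,0,0],"fingers": 1},
  {"delta_pos": [0,-0.5,0],"dr": [0,0,0],"fingers": 1},
])

```text
time: 6.4
tool_pos: [0.5198, -0.0334, 0.0617]
tool_rot: [3.142, 0.0, -0.028]
contact_force: [1.3, -0.7, -9.9]
opening: 0.0135
grip_force: 35.0
```

Request:
step_arm([
  {"delta_pos": [0,-0.1,0],"dr": [0,0,0],"fingers": 1},
  {"delta_pos": [0,-0.2,0],"dr": [0,0,0],"fingers": 1},
  {"delta_pos": [0,-0.3,0],"dr": [0,0,0],"fingers": 1},
  {"delta_pos": [0,-0.4,0],"dr": [0,0,0],"fingers": 1},
  {"delta_pos": [0,-0.4,0],"dr": [0,0,0],"fingers": 1},
])

```text
time: 7.02
tool_pos: [0.5199, -0.0295, 0.0617]
tool_rot: [3.141, 0.0, -0.028]
contact_force: [1.5, -0.3, -9.7]
opening: 0.014
grip_force: 35.0
```

Request:
step_arm([
  {"delta_pos": [0,-0.1,0],"dr": [0,0,0],"fingers": 1},
  {"delta_pos": [0,-0.2,0],"dr": [0,0,0],"fingers": 1},
  {"delta_pos": [0,-0.3,0],"dr": [0,0,0],"fingers": 1},
  {"delta_pos": [0,-0.4,0],"dr": [0,0,0],"fingers": 1},
  {"delta_pos": [0,-0.4,0],"dr": [0,0,0],"fingers": 1},
])

```text
time: 7.65
tool_pos: [0.5201, -0.0253, 0.0617]
tool_rot: [-3.142, 0.0, -0.028]
contact_force: [1.1, -1.0, -9.6]
opening: 0.0138
grip_force: 35.0
```

Request:
step_arm([
  {"delta_pos": [0,-0.1,0],"dr": [0,0,0],"fingers": 1},
  {"delta_pos": [0,-0.2,0],"dr": [0,0,0],"fingers": 1},
  {"delta_pos": [0,-0.3,0],"dr": [0,0,0],"fingers": 1},
  {"delta_pos": [0,-0.4,0],"dr": [0,0,0],"fingers": 1},
  {"delta_pos": [0,-0.5,0],"dr": [0,0,0],"fingers": 1},
])

```text
time: 8.28
tool_pos: [0.5202, -0.0204, 0.0617]
tool_rot: [3.141, -0.0, -0.028]
contact_force: [0.1, -2.6, -10.4]
opening: 0.0135
grip_force: 35.0
```

```bash
python3 - <<'E'
from h import *
w=snap('wrist','w2.png'); snap('side','s2.png'); 
i=cv2.imread('pics/s2.png')[150:330,190:400]; i=cv2.resize(i,(700,600),interpolation=cv2.INTER_CUBIC); cv2.imwrite('pics/s2c.png',i)
E
```

```text
(no output)
```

View pics/w2.png

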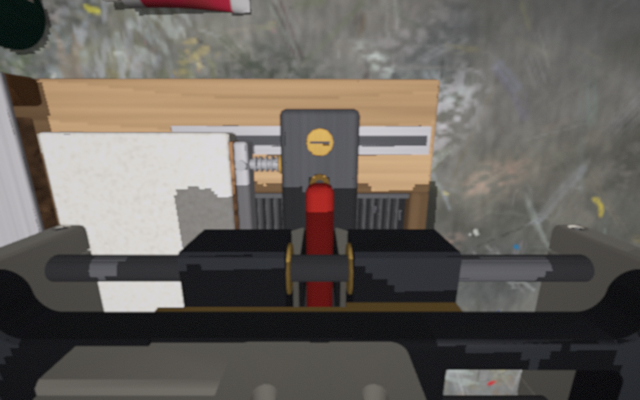

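View pics/s2c.png

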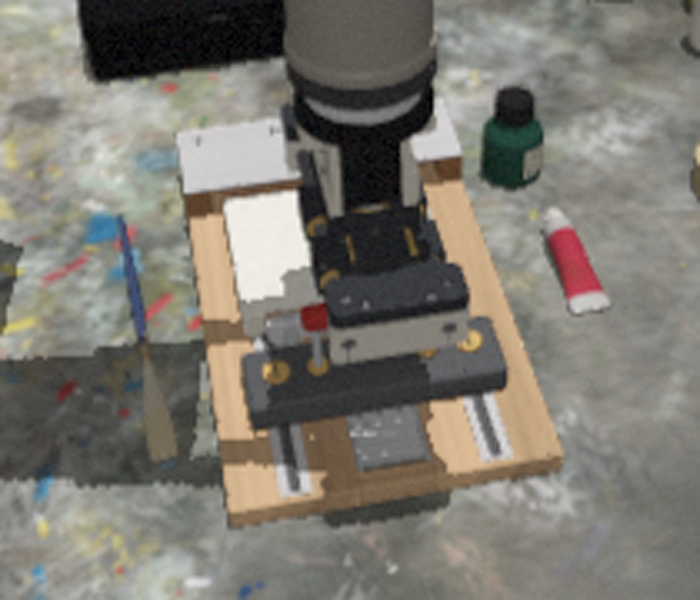

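The clamp face (px x≈243) is against the canvas's near edge. The canvas's far edge is still just short of the lip, and nothing is disturbed. I'll carry on pushing.

Request:
step_arm([
  {"delta_pos": [0,-0.1,0],"dr": [0,0,0],"fingers": 1},
  {"delta_pos": [0,-0.2,0],"dr": [0,0,0],"fingers": 1},
  {"delta_pos": [0,-0.3,0],"dr": [0,0,0],"fingers": 1},
  {"delta_pos": [0,-0.4,0],"dr": [0,0,0],"fingers": 1},
  {"delta_pos": [0,-0.5,0],"dr": [0,0,0],"fingers": 1},
])

```text
time: 9.0
tool_pos: [0.5204, -0.0154, 0.0617]
tool_rot: [3.142, -0.0, -0.028]
contact_force: [-0.2, -2.1, -9.4]
opening: 0.0139
grip_force: 35.0
```

Request:
step_arm([
  {"delta_pos": [0,-0.1,0],"dr": [0,0,0],"fingers": 1},
  {"delta_pos": [0,-0.2,0],"dr": [0,0,0],"fingers": 1},
  {"delta_pos": [0,-0.3,0],"dr": [0,0,0],"fingers": 1},
  {"delta_pos": [0,-0.4,0],"dr": [0,0,0],"fingers": 1},
  {"delta_pos": [0,-0.5,0],"dr": [0,0,0],"fingers": 1},
])

```text
time: 9.62
tool_pos: [0.5205, -0.0104, 0.0617]
tool_rot: [3.141, -0.0, -0.028]
contact_force: [1.3, -1.8, -10.3]
opening: 0.0137
grip_force: 35.0
```

Request:
step_arm([
  {"delta_pos": [0,-0.1,0],"dr": [0,0,0],"fingers": 1},
  {"delta_pos": [0,-0.2,0],"dr": [0,0,0],"fingers": 1},
  {"delta_pos": [0,-0.3,0],"dr": [0,0,0],"fingers": 1},
  {"delta_pos": [0,-0.4,0],"dr": [0,0,0],"fingers": 1},
  {"delta_pos": [0,-0.5,0],"dr": [0,0,0],"fingers": 1},
])

```text
time: 10.25
tool_pos: [0.5207, -0.0054, 0.0617]
tool_rot: [3.141, -0.0, -0.028]
contact_force: [1.0, -2.4, -9.5]
opening: 0.0136
grip_force: 35.0
```

Request:
step_arm([
  {"delta_pos": [0,-0.1,0],"dr": [0,0,0],"fingers": 1},
  {"delta_pos": [0,-0.2,0],"dr": [0,0,0],"fingers": 1},
  {"delta_pos": [0,-0.3,0],"dr": [0,0,0],"fingers": 1},
  {"delta_pos": [0,-0.4,0],"dr": [0,0,0],"fingers": 1},
  {"delta_pos": [0,-0.4,0],"dr": [0,0,0],"fingers": 1},
])

```text
time: 10.88
tool_pos: [0.5208, -0.0022, 0.0617]
tool_rot: [3.14, -0.0, -0.028]
contact_force: [0.8, -6.5, -10.1]
opening: 0.0135
grip_force: 35.0
```

Request:
step_arm([
  {"delta_pos": [0,-0.05,0],"dr": [0,0,0],"fingers": 1},
  {"delta_pos": [0,-0.1,0],"dr": [0,0,0],"fingers": 1},
  {"delta_pos": [0,-0.15,0],"dr": [0,0,0],"fingers": 1},
  {"delta_pos": [0,-0.2,0],"dr": [0,0,0],"fingers": 1},
  {"delta_pos": [0,-0.2,0],"dr": [0,0,0],"fingers": 1},
])

```text
time: 11.5
tool_pos: [0.5208, -0.0006, 0.0617]
tool_rot: [3.14, -0.0, -0.028]
contact_force: [0.8, -8.9, -9.6]
opening: 0.014
grip_force: 35.0
```

```bash
python3 - <<'E'
from h import *
print([ray('top',(267,v),.04)[:2] for v in(175,214,250)])
f=[]
for _ in range(6):
    viewer.read_camera('top') ; f.append(robot.observe()['contact_force'])
print(np.mean(f,0),np.std(f,0),robot.observe()['tool_pos'])
E
```

```text
[array([0.60367268, 0.1601667 ]), array([0.52195277, 0.16164634]), array([0.44692446, 0.16300482])]
[ 0.5746556  -8.42987296 -9.50749812] [0.32310952 0.33543543 0.80047222] [ 0.52083016 -0.00058997  0.06173738]
```

It is on the buffer: the far edge is about 13 mm under the lip and the spring is yielding at about 1.3 N/mm. I'll press on to about 13 N.

Request:
step_arm([
  {"delta_pos": [0,-0.08,0],"dr": [0,0,0],"fingers": 1},
  {"delta_pos": [0,-0.16,0],"dr": [0,0,0],"fingers": 1},
  {"delta_pos": [0,-0.24,0],"dr": [0,0,0],"fingers": 1},
  {"delta_pos": [0,-0.3,0],"dr": [0,0,0],"fingers": 1},
  {"delta_pos": [0,-0.3,0],"dr": [0,0,0],"fingers": 1},
])

```text
time: 12.42
tool_pos: [0.5209, 0.0019, 0.0617]
tool_rot: [3.139, 0.0, -0.028]
contact_force: [-0.4, -10.6, -10.1]
opening: 0.0135
grip_force: 35.0
```

```bash
cat > f.py <<'E'
from h import *
f=[]
for _ in range(6):
    viewer.read_camera('top') ; f.append(robot.observe()['contact_force'])
print(np.mean(f,0),np.std(f,0),robot.observe()['tool_pos'])
E
python3 f.py
```

```text
[  0.41430632 -10.74942118  -9.34860497] [0.31366422 0.48896568 0.32915232] [0.52093781 0.00192754 0.06175645]
```

Request:
step_arm([
  {"delta_pos": [0,-0.06,0],"dr": [0,0,0],"fingers": 1},
  {"delta_pos": [0,-0.12,0],"dr": [0,0,0],"fingers": 1},
  {"delta_pos": [0,-0.18,0],"dr": [0,0,0],"fingers": 1},
  {"delta_pos": [0,-0.25,0],"dr": [0,0,0],"fingers": 1},
  {"delta_pos": [0,-0.25,0],"dr": [0,0,0],"fingers": 1},
])

```text
time: 13.35
tool_pos: [0.521, 0.004, 0.0618]
tool_rot: [3.139, 0.0, -0.028]
contact_force: [0.3, -12.8, -9.9]
opening: 0.0135
grip_force: 35.0
```

```bash
python3 f.py
```

```text
[  0.26506165 -12.76502462  -9.23376426] [0.33375945 0.29456003 0.33103453] [0.52099445 0.00403345 0.06174316]
```

Request:
step_arm([
  {"delta_pos": [0,0,0.2],"dr": [0,0,0],"fingers": 1},
  {"delta_pos": [0,0,0.4],"dr": [0,0,0],"fingers": 1},
  {"delta_pos": [0,0,0.6],"dr": [0,0,0],"fingers": 1},
  {"delta_pos": [0,0,0.8],"dr": [0,0,0],"fingers": 1},
  {"delta_pos": [0,0,0.8],"dr": [0,0,0],"fingers": 1},
])

```text
time: 14.28
tool_pos: [0.521, 0.0041, 0.0538]
tool_rot: [3.139, 0.0, -0.028]
contact_force: [-0.7, -13.2, -8.4]
opening: 0.0137
grip_force: 35.0
```

Request:
step_arm([
  {"delta_pos": [0,0,0.1],"dr": [0,0,0],"fingers": 1},
  {"delta_pos": [0,0.05,0.15],"dr": [0,0,0],"fingers": 1},
  {"delta_pos": [0,0.1,0.18],"dr": [0,0,0],"fingers": 1},
  {"delta_pos": [0,0.15,0.18],"dr": [0,0,0],"fingers": 1},
  {"delta_pos": [0,0.15,0.18],"dr": [0,0,0],"fingers": 1},
])

```text
time: 14.9
tool_pos: [0.521, 0.0028, 0.0521]
tool_rot: [3.139, -0.0, -0.028]
contact_force: [-1.2, -10.8, -7.8]
opening: 0.0139
grip_force: 35.0
```

Request:
step_arm([
  {"delta_pos": [0,0.05,0],"dr": [0,0,0],"fingers": 1},
  {"delta_pos": [0,0.1,0],"dr": [0,0,0],"fingers": 1},
  {"delta_pos": [0,0.15,0],"dr": [0,0,0],"fingers": 1},
  {"delta_pos": [0,0.15,0],"dr": [0,0,0],"fingers": 1},
  {"delta_pos": [0,0.15,0],"dr": [0,0,0],"fingers": 1},
])

```text
time: 15.52
tool_pos: [0.5209, 0.0024, 0.0522]
tool_rot: [3.141, -0.0, -0.028]
contact_force: [0.9, -6.5, -7.1]
opening: 0.0138
grip_force: 35.0
```

The pawl has caught: the carriage no longer moves while the wrist force drops. I'll take up the rest of the load and open.

Request:
step_arm([
  {"delta_pos": [0,0.08,0],"dr": [0,0,0],"fingers": 1},
  {"delta_pos": [0,0.14,0],"dr": [0,0,0],"fingers": 1},
  {"delta_pos": [0,0.14,0],"dr": [0,0,0],"fingers": 1},
  {"delta_pos": [0,0.14,0],"dr": [0,0,0],"fingers": 0.4},
  {"delta_pos": [0,0.14,0],"dr": [0,0,0],"fingers": 0.2},
])

```text
time: 16.15
tool_pos: [0.5214, 0.0015, 0.0526]
tool_rot: [3.141, -0.002, -0.028]
contact_force: [-0.4, -1.4, 0.4]
opening: 0.0293
grip_force: 0.0
```

Request:
step_arm([
  {"delta_pos": [0,0,0],"dr": [0,0,0],"fingers": 0.2},
  {"delta_pos": [0,0,0],"dr": [0,0,0],"fingers": 0.2},
  {"delta_pos": [0,0,-1],"dr": [0,0,0],"fingers": 0.2},
  {"delta_pos": [0,0,-3],"dr": [0,0,0],"fingers": 0.2},
  {"delta_pos": [0,0,-5],"dr": [0,0,0],"fingers": 0.2},
])

```text
time: 16.77
tool_pos: [0.521, 0.0016, 0.1031]
tool_rot: [3.141, -0.0, -0.028]
contact_force: [0.2, -0.6, 0.2]
opening: 0.0362
grip_force: 0.0
```

Request:
step_arm([
  {"delta_pos": [0,2,-3],"dr": [0,0,0],"fingers": 0.2},
  {"delta_pos": [0,5,-6],"dr": [0,0,0],"fingers": 0.2},
  {"delta_pos": [0,9,-8],"dr": [0,0,0],"fingers": 0.2},
  {"delta_pos": [0,13,-10],"dr": [0,0,0],"fingers": 0.2},
  {"delta_pos": [0,16,-10],"dr": [0,0,0],"fingers": 0.2},
])

```text
time: 17.4
tool_pos: [0.517, -0.1603, 0.2046]
tool_rot: [3.14, -0.004, -0.029]
contact_force: [-0.5, 0.5, 0.7]
opening: 0.0368
grip_force: 0.0
```

```bash
python3 - <<'E'
from h import *
a=snap('top','t3.png'); b=snap('side','s3.png')
c=lambda i,y,x:cv2.resize(i[y:y+150,x:x+200],(400,300),interpolation=cv2.INTER_CUBIC)
cv2.imwrite('pics/f3.png',np.hstack([c(a,130,210),c(b,160,200)])[:,:,::-1])
for n,i in(('top',a),('side',b)):
    m=red(i).astype('uint8'); k,l,s,cc=cv2.connectedComponentsWithStats(m)
    for j in range(1,k):
        if s[j,4]>100 and 250<cc[j][0]<420 and 120<cc[j][1]<270: print(n,s[j],ray(n,cc[j],.07))
E
```

```text
top [302 137  24  12 233] [0.66557912 0.0621602  0.07      ]
top [341 194   7  41 249] [0.51826418 0.00238708 0.07      ]
side [355 219  15  20 166] [ 0.65137644 -0.00265906  0.07      ]
side [280 236  20   9 129] [0.49849449 0.00118243 0.07      ]
```

View pics/f3.png

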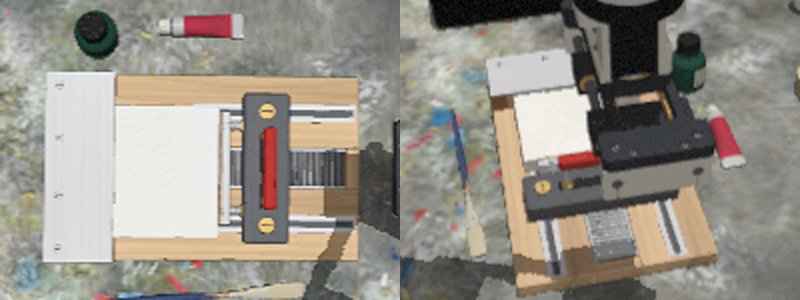

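The canvas is square and under the lip, the bar is down at y=+0.002 and has not slipped back, and the bystanders are unmoved. Handing in.

```bash
python3 -c "
from cell import robot
print(robot.hand_in())"
```

```text
the job is handed in; nothing more can be done
None
```

The canvas is clamped against the hidden buffer, about 13 mm under the lip. The carriage is caught in a notch with the bar down, pressing an estimated 11 N. The tube, bottle and brush look unmoved, and the job is handed in; no verdict came back.

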